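# Clear the parts cups and hold the supply's sprung cover at 60 degrees

## Robot

A 7-joint arm with a two-finger parallel gripper is mounted at the origin on a cart in front of the work surface, level with it; the furniture and walls round the work are solid. World frame = base frame: x ahead of the robot, y to its left, z up, the work surface at z = 0. Lengths are in m, angles in rad, forces in N, time in s.
With the tool pointing down it reaches from about 0.4 to 0.85 m from the base axis. Payload 10.4 kg.
Tool frame: the origin (TCP) lies between the finger pads; the fingertips stand 11 mm ahead of it and the grasp point (between the pads) lies 8 mm behind it; z points along the fingers, y is the line along which they close (so a half turn about z gives the same grasp; the last joint's range is limited). The gripper opens to 85 mm and grips with 20 to 120 N. Pads are 22 mm wide; open, the fingers measure 114 mm over their backs; the gripper's body (76 mm by 85 mm) begins 54 mm behind the grasp point. The pads swing forward as they close: fully open they stand 13 mm farther back than shut.
Start: joints at [-0.023, 0.332, -0.065, 1.46, 0.022, 1.35, -0.088], TCP at [0.625, 0, 0.242] pointing down, gripper open.
Joint ranges: [-2.6, 2.6], [-0.5, 2.12], [-1.47, 1.34], [0.16, 2.42], [-1.27, 4.41], [0.06, 2.06], [-2.6, 2.6]. Speed limits (rad/s): [2.22, 2.22, 2.79, 2.79, 3.14, 3.14, 3.14].

## Interface

Orientations are given as a 3x3 rotation matrix whose columns are the frame's x, y, z axes.
In Python, from station import robot gives the robot as it stands.
- The arm moves only by the shell command python3 -m creep 'ROWS' [FORCE]. ROWS is JSON, a list that holds one entry, the list of rows, each a list of 5 numbers: the shift along the world's x, y, z in cm, then the turn about the world's z in degrees, then the gripper command: -1 is fully open, 1 is shut, values between are in proportion. A call has 1 to 8 rows; each row is the pose to reach, as a shift and turn from the pose commanded when the call began; what a row does not reach only later rows make up. A row lasts 1/8 s, in which the tool goes at most 62.5 mm and 10.7 degrees, less where a joint would pass 70% of its speed; a pose out of reach is approached as far as the arm can. A call with a gripper value outside its range is refused whole. The fingers move at their own pace and stop on an object; FORCE is the grip in N (left out, the last holds). Time passes only in rows, so rows that repeat a pose let the fingers close. It gives the time, the measured TCP pose, the force, the opening and the grip force at its end, in the units of the state.
- robot.read_state(): the state, without advancing time (a new reading comes with each control period).
- robot.camera(name): name is "scene" or "side" or "wrist"; returns a dict with "image" (384x512x3 uint8, red, green, blue), "depth" (384x512 float32, m along the optical axis (not along the pixel's ray), 0 where there is no reading), "fov_y" (degrees; the focal length in pixels is half the picture's height over the tangent of half this angle, whatever the lens; pixels are square), "cx", "cy" (the principal point, pixels), "R" (3x3) and "t" (3): a world point X has camera coordinates R X + t. Camera axes: x right, y down, z forward; pixel columns grow to the right and rows downward; lengths in m; the calibration is good to about 2 mm. A picture is of the moment at which its call begins.
- robot.hand_in(): hands the job in; it is judged then, once.
Trained networks look in the newest picture that a camera, given by its name, has taken for a name from the list of things; names that differ only in an ending like _2 or _b are one class to them, and where a whole thing is asked for, a point or a joint stands for the part that bears it (a point fixed in the world has none). Each returns a list of dicts, best first, with "confidence" (0 to 1); they miss things now and then, are a little off and sometimes report something else, mostly with a low value. They report only what shows in the picture. A call takes as long as a camera call.
- robot.look_for(camera, query): "position" ([x, y, z] in m, in the coordinates of the camera as it stood for that picture, good to about 4 mm: the middle of the surface that is visible of it).
- robot.pinpoint(camera, query): "position" ([x, y, z] in m, in the coordinates of the camera as it stood for that picture, good to about 4 mm: a listed point, or the origin of a listed thing).
The state is a dict: "t": time; "joints": joint angles; "qd": joint speeds; "effort": joint torques, N m; "tcp_pos": TCP position; "ee_rot": TCP orientation; "ft_force": force on the tool from outside, world axes, zero at the start; "ft_torque": the same for the moment, N m; "grip_width": finger opening in m; "grip_force": force on a finger pad.
Only numpy, scipy, OpenCV 4.12 (cv2) and the standard library are available. Lean on these libraries where they do the work, as an engineer would, in place of code of your own. Each camera call takes 0.05 s, during which the arm holds its last target. There are 200 camera calls.

## Task

I need to measure inside the blue bench supply, but two empty parts cups are standing on its sprung cover. Nest the cups in size order in the largest one, which stays where it stands on the bench: the medium cup inside it, and the small one inside the medium; then lift the supply's cover by its black handle and hold it open at 60 degrees for me. The cover springs shut when let go, so finish while still holding it by the handle, and do not tip a cup over or shove the other things on the bench about.

Things in the scene. Friction and masses are not known exactly. Their poses are not given: they have to be found in the camera images.
- supply: bench power supply, blue case 170 mm deep (its x), 190 mm wide (its y), fixed to the bench, cover top 83 mm above the bench. Origin under its centre on the bench; its front with window, knobs and terminals faces its own -x. Its place and yaw differ each time.
- cover_angle (a joint): opening angle of the supply's blue cover in rad: 0 shut (level), 1.047 = 60 degrees, stop at 1.75. The cover is a 5 mm plate, 182 mm front to back, hinged at the back and swinging up and back from the front. It weighs 0.35 kg with its handle, and a spring also drives it shut (about 0.1 N m when shut, 0.3 N m at 60 degrees): it closes from any angle when let go.
- cover_hinge (a point): middle of the cover's hinge line at the supply's back top edge: 85 mm behind the supply's centre (its +x), 78 mm above the bench. The hinge line runs along the supply's y. With the cover shut the cover's underside is level with this point.
- cover: the supply's blue cover with a black bow handle on top near its front edge. Origin in the middle of the hinge line (the same point as cover_hinge); shut, its axes are parallel to the supply's, and it turns with the cover.
- handle_grip (a point): middle of the handle's round grip bar: 10 mm thick, parallel to the hinge line, 70 mm of it straight, with 35 mm of air between bar and cover. With the cover shut it lies 158 mm in front of the hinge line and 45 mm above it (so 123 mm above the bench); it turns with the cover about the hinge line.
- cup_large: largest steel parts cup, straight sided, open at the top: 70 mm outside diameter, 38 mm tall, wall 2.5 mm, floor 3 mm, 0.11 kg. Origin at the centre of its underside, z along its axis. Stands on the bench in front of the supply.
- cup_medium: medium steel parts cup: 56 mm outside diameter, 55 mm tall, wall 2.5 mm, floor 3 mm, about 0.08 kg. Origin at the centre of its underside. Stands on the supply's cover, on the left or right half. Seated in the large cup it stands 20 mm proud of that one's rim, with 4.5 mm of play all round.
- cup_small: small steel parts cup: 42 mm outside diameter, 72 mm tall, wall 2.5 mm, floor 3 mm, about 0.06 kg. Origin at the centre of its underside. Stands on the other half of the cover. Seated in the medium cup it stands 20 mm proud of that one's rim, with 4.5 mm of play all round.
- flux_bottle: white bottle with red spout, 36x36x100 mm, a bystander behind the supply; origin under its centre.
- solder_reel: blue and white solder reel, 57x57x37 mm, a bystander to the left of the supply, farther back; origin under its centre.
- tape_roll: roll of black tape lying flat, 58x56x19 mm, a bystander at the right edge; origin under its centre.

How it is judged:
On the way, in this order (a step that is already met when the one before it is completed fails the run):
1. the medium cup stands in the large one and the small one in the medium, on the bench, the cover still shut (horizontal distance between cup_medium and cup_large below 0.008 m and z of cup_medium in the frame of cup_large below 0.008 m and horizontal distance between cup_small and cup_medium below 0.008 m and z of cup_small in the frame of cup_medium below 0.008 m and height (world z) of cup_large below 0.01 m and value of joint cover_angle below 0.1 rad), for 0.2 s.
2. the cover is being lifted by its handle (value of joint cover_angle above 0.35 rad and contact force between cover and the fingers above 0.5 N and distance between the grasp point and handle_grip below 0.05 m), for 0.1 s.
At the end, for the whole second after the job is handed in: The cover stands still at 60 degrees (within 5), held by the gripper on its handle; the small cup stands seated in the medium, the medium seated in the large (within 8 mm, upright), and the large stands on the bench within 40 mm of where it was (value of joint cover_angle between 0.96 and 1.134 rad and velocity of joint cover_angle between -0.05 and 0.05 rad/s and contact force between cover and the fingers above 0.5 N and distance between the grasp point and handle_grip below 0.05 m and horizontal distance between cup_medium and cup_large below 0.008 m and z of cup_medium in the frame of cup_large between 0 and 0.008 m and horizontal distance between cup_small and cup_medium below 0.008 m and z of cup_small in the frame of cup_medium between 0 and 0.008 m and angle between cup_large's own z axis and vertical below 0.1 rad and angle between each of cup_medium, cup_small's own z axis and vertical below 0.15 rad and height (world z) of cup_large between -0.006 and 0.006 m and distance of cup_large from where it was at the start of the episode below 0.04 m and linear speed of each of cup_large, cup_small below 0.02 m/s); the arm keeps its last pose, push and grip.
It fails at once if a cup is tipped over (angle between any of cup_large, cup_medium, cup_small's own z axis and vertical above 0.7 rad).
It fails at once if another thing on the bench is shoved more than 30 mm (distance of any of flux_bottle, solder_reel, tape_roll from where it was at the start of the episode above 0.03 m).
It also fails if it takes over 54 s, if anything falls off the work surface, if the arm or the gripper's body presses on something with over 40 N, if the wrist force passes 120 N, or if a joint passes its speed limit or range.

## Working session

There is one attempt and no reset: what is moved stays moved. The work goes in short steps, Python scripts to look and compute and a shell command to move; the robot and the scene stay as the last step left them, time stands still between calls to the robot, and variables do not carry over. Pictures are saved under pics/ and viewed, at most 10 in all, crops included, and the job is handed in when it is done.

```bash
ls; mkdir -p pics; cat > h.py <<'E'
from station import robot
import numpy as np, cv2
def cam(n,save=None):
    c=robot.camera(n)
    c['f']=c['image'].shape[0]/2/np.tan(np.radians(c['fov_y'])/2)
    if save: cv2.imwrite('pics/'+save,c['image'][:,:,::-1])
    return c
def w(c,p): return np.array(c['R']).T@(np.array(p)-np.array(c['t']))
def cloud(c):
    d=c['depth'];v,u=np.indices(d.shape)
    P=np.stack([(u-c['cx'])/c['f']*d,(v-c['cy'])/c['f']*d,d],-1)
    X=(P-np.array(c['t']))@np.array(c['R']); X[d<=0]=np.nan
    return X
E
python3 - <<'E'
from h import *
for n in ['scene','side','wrist']:
    c=cam(n,n+'0.png'); print(n,c['fov_y'],'campos',np.round(-np.array(c['R']).T@np.array(c['t']),3))
    for q in ['supply','cover_hinge','handle_grip','cup_large','cup_medium','cup_small','flux_bottle','solder_reel','tape_roll']:
        r=robot.pinpoint(n,q)
        print(q,[(np.round(w(c,x['position']),3).tolist(),round(x['confidence'],2)) for x in r[:2]])
print(robot.read_state())
E
python3 -c "
import cv2,numpy as np
cv2.imwrite('pics/a.png',np.hstack([cv2.imread('pics/%s0.png'%n) for n in ['scene','side']])[:, :] if 0 else cv2.resize(np.vstack([np.hstack([cv2.imread('pics/scene0.png'),cv2.imread('pics/side0.png')]),np.hstack([cv2.imread('pics/wrist0.png')]*2)]),(800,600)))"
```

```text
pics
scene 45.27237243602073 campos [-0.085 -0.74   1.025]
supply [([0.549, -0.343, -0.0], 0.6)]
cover_hinge [([0.627, -0.381, 0.077], 0.72), ([0.357, -0.259, 0.001], 0.17)]
handle_grip [([0.481, -0.314, 0.12], 0.77)]
cup_large [([0.36, -0.263, 0.0], 0.71)]
cup_medium [([0.586, -0.308, 0.081], 0.87)]
cup_small [([0.559, -0.402, 0.083], 0.62)]
flux_bottle [([0.735, -0.343, 0.002], 0.66)]
solder_reel [([0.626, -0.068, 0.004], 0.67)]
tape_roll [([0.389, -0.457, -0.001], 0.81)]
side 43.480763043833505 campos [0.202 0.503 0.696]
supply [([0.55, -0.343, 0.0], 0.61)]
cover_hinge [([0.63, -0.375, 0.078], 0.78)]
handle_grip [([0.48, -0.317, 0.117], 0.59)]
cup_large [([0.357, -0.259, -0.0], 0.82)]
cup_medium [([0.482, -0.317, 0.12], 0.68)]
cup_small [([0.564, -0.396, 0.083], 0.83)]
flux_bottle [([0.727, -0.337, -0.006], 0.75)]
solder_reel [([0.624, -0.065, -0.001], 0.92), ([0.358, -0.261, -0.0], 0.53)]
tape_roll [([0.39, -0.452, -0.001], 0.71), ([0.584, -0.301, 0.08], 0.22)]
wrist 68.17523876513712 campos [0.624 0.067 0.374]
supply [([0.624, -0.072, -0.001], 0.45)]
cover_hinge []
handle_grip [
[... 236 characters left out ...]
0216]), 'qd': array([ 0.0009241 ,  0.00089478,  0.0003741 ,  0.0013586 , -0.0009514 ,
       -0.00066501, -0.001262  ]), 'effort': array([ 1.73867721e-05, -6.25209045e+01,  4.92988480e-02, -3.91827357e+01,
        1.64799707e-02,  1.66399899e-03, -5.68106373e-06]), 'tcp_pos': array([6.25019601e-01, 7.73241439e-06, 2.42317418e-01]), 'ee_rot': array([[ 3.42758295e-05,  9.99999998e-01,  4.82313758e-05],
       [ 9.99999999e-01, -3.42776855e-05,  3.84814072e-05],
       [ 3.84830604e-05,  4.82300567e-05, -9.99999998e-01]]), 'ft_force': array([-0.15126455,  0.68992655,  0.37213432]), 'ft_torque': array([-0.03205109, -0.00170601,  0.01874423]), 'grip_force': 0.0, 'grip_width': 0.08537460299953833}
```

View pics/a.png

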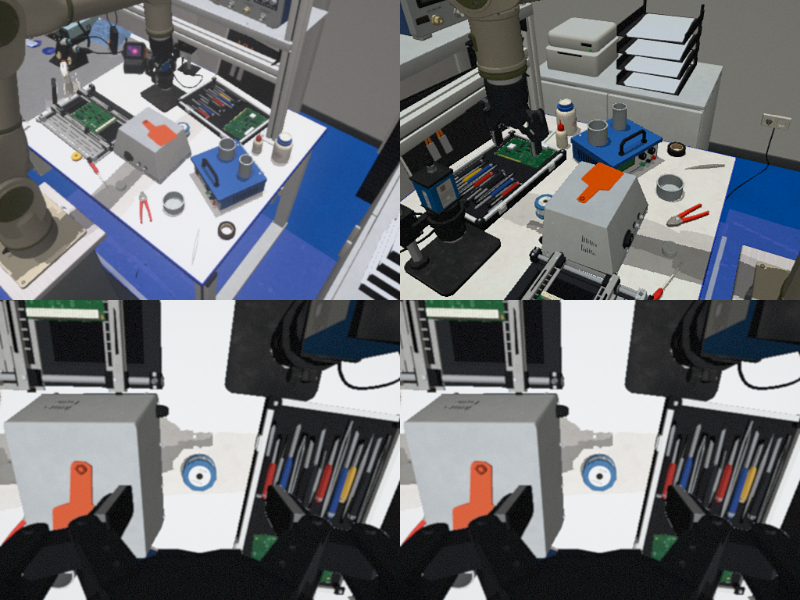

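The scene picture shows the blue supply at right centre (228,178 in the montage) with the handle at its front-left. Two cups stand on its cover, and the large cup is at (173,203). The detections agree with this, except one low-quality side reading for the medium cup. Next I'll refine with depth.

```bash
cat > m.py <<'E'
from h import *
def circ(P,c0,R,it=30):
    # fit centre, radius fixed, to rim points seen near radius R
    from scipy.optimize import least_squares
    r=least_squares(lambda c:np.hypot(*(P[:,:2]-c).T)-R,c0,loss='soft_l1',f_scale=.002)
    return r.x,np.sqrt(np.mean(r.fun**2))
def cups(n,centres):
    c=cam(n);X=cloud(c).reshape(-1,3);X=X[~np.isnan(X[:,0])]
    for k,(c0,z,R) in centres.items():
        d=np.hypot(*(X[:,:2]-c0).T)
        P=X[(d<R+.012)&(d>R-.014)&(abs(X[:,2]-z)<.006)]
        if len(P)<8: print(n,k,'few',len(P));continue
        x,e=circ(P,np.array(c0),R-.00125); print(n,k,len(P),np.round(x,4),round(e,4),'ztop',np.round(np.percentile(P[:,2],[50,95]),3))
    return c,X
E
python3 - <<'E'
from m import *
for n in ['scene','side']:
    c,X=cups(n,{'L':((.358,-.261),.038,.035),'M':((.586,-.306),.138,.028),'S':((.561,-.399),.155,.021)})
    cov=X[(abs(X[:,2]-.083)<.004)&(np.hypot(X[:,0]-.549,X[:,1]+.343)<.14)]
    rect=cv2.minAreaRect((cov[:,:2]*1000).astype(np.float32)); print('cover',rect,np.median(cov[:,2]))
    H=X[(abs(X[:,2]-.124)<.006)&(np.hypot(X[:,0]-.4805,X[:,1]+.3155)<.06)]
    m=H.mean(0);u=np.linalg.svd(H[:,:2]-m[:2],full_matrices=0)[2][0]
    print('bar',len(H),np.round(m,4),np.degrees(np.arctan2(u[1],u[0])),np.ptp((H[:,:2]-m[:2])@u),H[:,2].max())
    N=X[(X[:,2]>.03)&(np.hypot(X[:,0]-.358,X[:,1]+.261)<.16)&(np.hypot(X[:,0]-.358,X[:,1]+.261)>.04)]
    print('near large',[(np.round(p,2).tolist()) for p in N[::max(1,len(N)//12)]])
E
```

```text
scene L 160 [ 0.3541 -0.2627] 0.0014 ztop [0.038 0.041]
scene M 127 [ 0.5843 -0.3046] 0.0017 ztop [0.138 0.141]
scene S 101 [ 0.5561 -0.3979] 0.0014 ztop [0.154 0.157]
cover ((544.6839599609375, -340.9375305175781), (202.37078857421875, 188.5006103515625), 66.17153930664062) 0.08289963319850244
bar 117 [ 0.4779 -0.3181  0.1254] -113.57055759278668 0.09351426377939316 0.12950312264246466
near large [[0.47, -0.15, 0.14], [0.45, -0.15, 0.11], [0.41, -0.13, 0.12], [0.5, -0.23, 0.08], [0.41, -0.15, 0.09], [0.5, -0.27, 0.09], [0.42, -0.16, 0.06], [0.51, -0.31, 0.08], [0.39, -0.13, 0.04], [0.46, -0.29, 0.07], [0.47, -0.36, 0.09], [0.45, -0.38, 0.08]]
side L 213 [ 0.3561 -0.2603] 0.0015 ztop [0.036 0.039]
side M 147 [ 0.586  -0.3025] 0.0014 ztop [0.136 0.138]
side S 100 [ 0.5578 -0.3958] 0.0018 ztop [0.153 0.155]
cover ((545.1942749023438, -340.4381408691406), (201.6893310546875, 189.57791137695312), 66.10759735107422) 0.0817059035591296
bar 151 [ 0.4825 -0.3074  0.1239] 65.30384570371625 0.08422258592163084 0.1291381962866972
near large [[0.47, -0.35, 0.13], [0.49, -0.29, 0.12], [0.43, -0.37, 0.08], [0.48, -0.33, 0.08], [0.45, -0.34, 0.07], [0.51, -0.27, 0.08], [0.48, -0.27, 0.08], [0.48, -0.26, 0.08], [0.49, -0.24, 0.07], [0.44, -0.14, 0.13], [0.41, -0.12, 0.12], [0.4, -0.11, 0.09], [0.39, -0.12, 0.03]]
```

```bash
python3 -m creep '[[[-4,-30.4,0,-24,-1],[-4,-30.4,0,-24,-1],[-4,-30.4,0,-24,-1],[-4,-30.4,0,-24,-1],[-4,-30.4,0,-24,-1],[-4,-30.4,0,-24,-1],[-4,-30.4,0,-24,-1]]]' 25
python3 - <<'E'
from m import *
cups('scene',{'S':((.557,-.397),.155,.021)})
c,X=cups('wrist',{'M':((.585,-.3035),.138,.028),'S':((.557,-.397),.155,.021)})
cv2.imwrite('pics/w1.png',c['image'][:,:,::-1])
c=cam('side','s1.png');X=cloud(c).reshape(-1,3)
# fingertip lowest points
T=X[(np.hypot(X[:,0]-.585,X[:,1]+.304)<.07)&(X[:,2]>.17)&(X[:,2]<.3)]
print(np.round(np.nanpercentile(T[:,2],[0,1,5]),4),robot.read_state()['joints'])
cv2.imwrite('pics/b.png',np.hstack([cv2.imread('pics/w1.png'),cv2.imread('pics/s1.png')])[:, :]) if 0 else cv2.imwrite('pics/b.png',cv2.resize(np.hstack([cv2.imread('pics/w1.png'),cv2.imread('pics/s1.png')]),(800,300)))
E
```

```text
t: 2.48
tcp_pos: [0.5852, -0.3036, 0.2422]
ee_rot: [[0.407, 0.914, 0.0], [0.914, -0.407, 0.001], [0.001, -0.0, -1.0]]
ft_force: [0.4, -0.6, -0.2]
grip_width: 0.0857
grip_force: 0.0
scene S 101 [ 0.5559 -0.3978] 0.0014 ztop [0.154 0.157]
wrist M 950 [ 0.5854 -0.3047] 0.0011 ztop [0.138 0.139]
wrist S 618 [ 0.5571 -0.3975] 0.001 ztop [0.155 0.156]
[0.243  0.2451 0.2484] [ 0.30676672  0.40540168  0.13815332  1.36888856 -0.05619982  1.37099717
  0.02857475]
```

View pics/b.png

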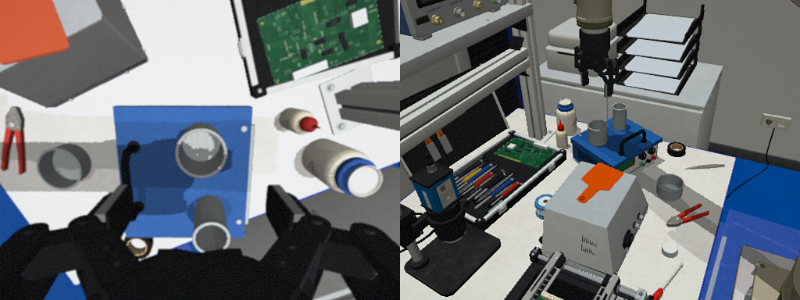

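The wrist view shows the medium cup at (205,150), the small at (210,222) and the bow handle at (130,180). The fits match the earlier ones. Descending now to pinch the medium cup's top 15 mm.

```bash
python3 -m creep '[[[0,-0.1,-4,0,-1],[0,-0.1,-8,0,-1],[0,-0.1,-10,0,-1],[0,-0.1,-11.5,0,-1],[0,-0.1,-11.5,0,-1],[0,-0.1,-11.5,0,1],[0,-0.1,-11.5,0,1],[0,-0.1,-11.5,0,1]]]' 25
python3 -m creep '[[[0,0,0,0,1],[0,0,0,0,1],[0,0,0,0,1]]]' 25
python3 - <<'E'
from m import *
c=cam('side','s2.png')
u=c['R']@np.array([.585,-.304,.13])+c['t'];u=u[:2]/u[2]*c['f']+[c['cx'],c['cy']];x,y=map(int,u);print(x,y)
cv2.imwrite('pics/c.png',cv2.resize(c['image'][y-45:y+45,x-60:x+60,::-1],None,fx=5,fy=5))
E
```

```text
t: 3.62
tcp_pos: [0.5856, -0.3053, 0.1288]
ee_rot: [[0.407, 0.914, 0.002], [0.914, -0.407, -0.001], [0.0, 0.002, -1.0]]
ft_force: [-0.9, 0.1, 6.8]
grip_width: 0.0544
grip_force: 25.7
t: 4.0
tcp_pos: [0.5857, -0.3053, 0.1288]
ee_rot: [[0.407, 0.914, 0.002], [0.914, -0.407, -0.001], [0.0, 0.002, -1.0]]
ft_force: [-1.2, 0.3, 6.1]
grip_width: 0.0542
grip_force: 25.7
252 162
```

View pics/c.png

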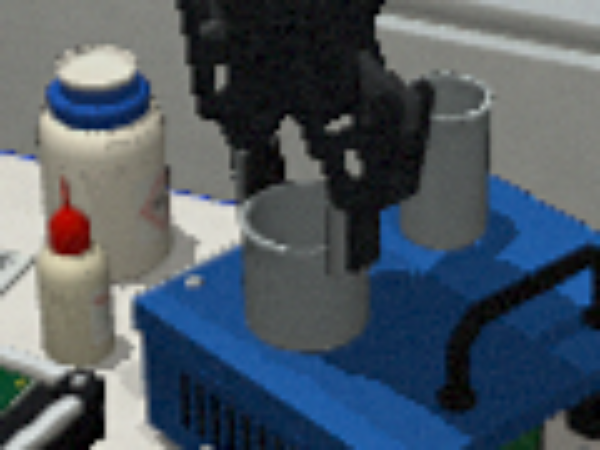

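The right finger's tip at (355,270) overlaps the cup by about 20–25 mm. That would foul the large cup's rim, so I'll regrip 7 mm higher.

```bash
python3 -m creep '[[[0,0,0,0,-0.7],[0,0,0,0,-0.7],[0,0,0.7,0,-0.7],[0,0,0.7,0,-0.7],[0,0,0.7,0,1],[0,0,0.7,0,1],[0,0,0.7,0,1],[0,0,0.7,0,1]]]' 25
python3 -m creep '[[[0,0,1,0,1],[0,0,3,0,1],[0,0,6,0,1],[0,0,9,0,1],[0,0,9,0,1]]]' 25
python3 - <<'E'
from m import *
c,X=cups('wrist',{'M':((.5857,-.3053),.228,.028)})
c=cam('side')
u=c['R']@np.array([.585,-.304,.21])+c['t'];u=u[:2]/u[2]*c['f']+[c['cx'],c['cy']];x,y=map(int,u);print(x,y)
cv2.imwrite('pics/d.png',cv2.resize(c['image'][y-45:y+45,x-60:x+60,::-1],None,fx=5,fy=5))
cups('side',{'M':((.5857,-.3053),.228,.028)})
s=robot.read_state();print(s['tcp_pos'])
E
```

```text
t: 5.05
tcp_pos: [0.585, -0.305, 0.1345]
ee_rot: [[0.407, 0.914, 0.0], [0.914, -0.407, -0.0], [0.0, 0.0, -1.0]]
ft_force: [-1.6, 1.3, 5.1]
grip_width: 0.0538
grip_force: 26.1
t: 5.68
tcp_pos: [0.5863, -0.3057, 0.2284]
ee_rot: [[0.407, 0.913, 0.005], [0.913, -0.407, -0.002], [0.0, 0.006, -1.0]]
ft_force: [0.3, -0.7, -1.8]
grip_width: 0.0539
grip_force: 26.8
wrist M 3763 [ 0.5856 -0.3043] 0.0022 ztop [0.231 0.233]
252 129
side M 167 [ 0.5852 -0.3017] 0.0041 ztop [0.226 0.232]
[ 0.58473005 -0.30480916  0.22380057]
```

View pics/d.png

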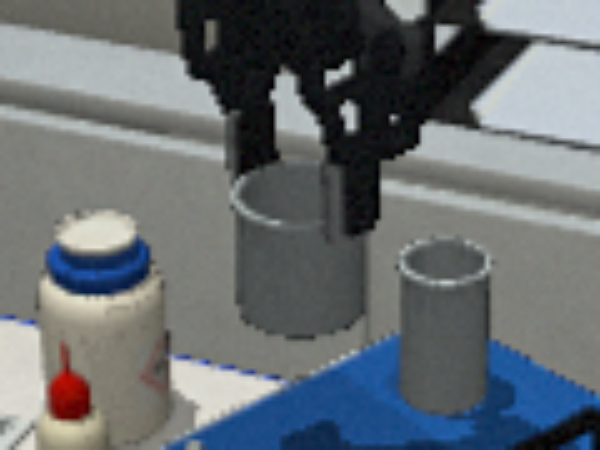

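The medium cup hangs upright at (300,250), clear of the cover. I'll carry it above the large cup and remeasure there.

```bash
python3 -m creep '[[[-4,0.8,0,0,1],[-9,1.7,0,0,1],[-14,2.7,0,0,1],[-19,3.6,0,0,1],[-22.9,4.3,0,0,1],[-22.9,4.3,-3,0,1],[-22.9,4.3,-7,0,1],[-22.9,4.3,-7,0,1]]]'
python3 - <<'E'
from m import *
s=robot.read_state();p=s['tcp_pos'];print(p)
for n in ['wrist','scene','side']:
    cups(n,{'L':((.356,-.261),.038,.035),'M':(p[:2],p[2]+.0035,.028)})
c=cam('wrist');cv2.imwrite('pics/e.png',c['image'][:,:,::-1])
E
```

```text
t: 6.82
tcp_pos: [0.3539, -0.2608, 0.1517]
ee_rot: [[0.407, 0.914, -0.006], [0.914, -0.407, 0.003], [0.0, -0.006, -1.0]]
ft_force: [0.6, -0.6, -0.5]
grip_width: 0.0539
grip_force: 27.3
[ 0.35389012 -0.26077948  0.15171227]
wrist L 574 [ 0.3548 -0.2628] 0.0011 ztop [0.039 0.04 ]
wrist M 3476 [ 0.3533 -0.2594] 0.0028 ztop [0.155 0.159]
scene L 119 [ 0.3539 -0.2627] 0.0014 ztop [0.038 0.041]
scene M 157 [ 0.3535 -0.2612] 0.0034 ztop [0.156 0.16 ]
side L 209 [ 0.3561 -0.2605] 0.0016 ztop [0.036 0.039]
side M 259 [ 0.3558 -0.2588] 0.004 ztop [0.155 0.16 ]
```

View pics/e.png

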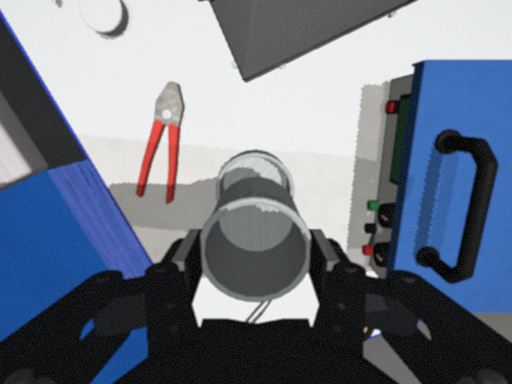

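The wrist view shows the large cup at (255,180), nearly concentric below the held cup. Lowering with a 1 mm correction.

```bash
python3 -m creep '[[[0.1,-0.1,0,0,1],[0.1,-0.1,-3,0,1],[0.1,-0.1,-5,0,1],[0.1,-0.1,-6.5,0,1],[0.1,-0.1,-8,0,1],[0.1,-0.1,-9,0,1],[0.1,-0.1,-9.7,0,1],[0.1,-0.1,-9.7,0,1]]]'
```

```text
t: 8.02
tcp_pos: [0.3569, -0.2629, 0.0571]
ee_rot: [[0.407, 0.914, -0.0], [0.914, -0.407, 0.0], [0.0, -0.001, -1.0]]
ft_force: [0.7, 0.1, -0.5]
grip_width: 0.0538
grip_force: 27.3
```

```bash
python3 -m creep '[[[0,0,-0.25,0,1],[0,0,-0.25,0,1],[0,0,-0.25,0,-0.5],[0,0,-0.25,0,-0.7],[0,0,-0.25,0,-1],[0,0,2,0,-1],[0,0,8,0,-1],[0,0,14,0,-1]]]'
python3 - <<'E'
from m import *
for n in ['wrist','scene','side']:
    cups(n,{'L':((.355,-.262),.038,.035),'M':((.355,-.262),.058,.028),'S':((.557,-.397),.155,.021)})
c=cam('wrist');cv2.imwrite('pics/f.png',c['image'][:,:,::-1]);print(robot.read_state()['tcp_pos'])
E
```

```text
t: 9.02
tcp_pos: [0.3565, -0.2628, 0.1989]
ee_rot: [[0.407, 0.914, -0.001], [0.914, -0.407, 0.0], [-0.0, -0.001, -1.0]]
ft_force: [1.8, -1.0, -0.2]
grip_width: 0.0855
grip_force: 0.0
wrist L 840 [ 0.355  -0.2625] 0.0046 ztop [0.038 0.042]
wrist M 726 [ 0.3568 -0.2625] 0.0011 ztop [0.058 0.06 ]
wrist S few 0
scene L 205 [ 0.3542 -0.2625] 0.0056 ztop [0.038 0.043]
scene M 136 [ 0.3561 -0.2625] 0.0015 ztop [0.057 0.061]
scene S 101 [ 0.556  -0.3983] 0.0016 ztop [0.154 0.158]
side L 333 [ 0.3554 -0.2604] 0.0059 ztop [0.037 0.043]
side M 163 [ 0.358  -0.2601] 0.0014 ztop [0.056 0.059]
side S 101 [ 0.5575 -0.3961] 0.0019 ztop [0.153 0.155]
[ 0.35748861 -0.2632369   0.19830031]
```

View pics/f.png

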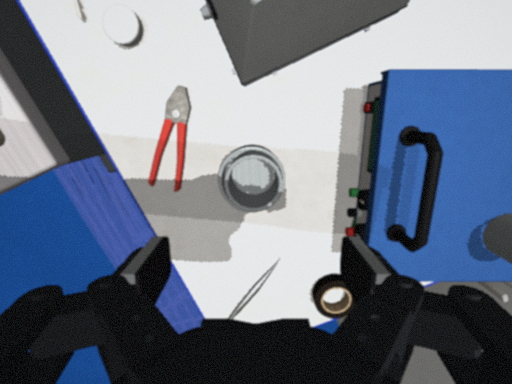

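The medium cup is seated concentric in the large one (255,178), rim at 58 mm. Now the small cup.

```bash
python3 -m creep '[[[4,-2.7,3,0,-1],[9,-6,3,0,-1],[14,-9.4,3,0,-1],[18,-12.1,3,0,-1],[20,-13.4,3,0,-1],[20,-13.4,3,0,-1],[20,-13.4,3,0,-1]]]'
python3 - <<'E'
from m import *
cups('wrist',{'S':((.557,-.397),.155,.021)}); print(robot.read_state()['tcp_pos'])
E
```

```text
t: 10.1
tcp_pos: [0.5562, -0.3967, 0.2259]
ee_rot: [[0.407, 0.913, -0.002], [0.913, -0.407, 0.001], [0.0, -0.002, -1.0]]
ft_force: [1.0, 1.4, 0.5]
grip_width: 0.0855
grip_force: 0.0
wrist S 924 [ 0.5569 -0.398 ] 0.0011 ztop [0.155 0.156]
[ 0.55623347 -0.39662919  0.2265352 ]
```

```bash
python3 -m creep '[[[0,-0.1,-3,0,-1],[0,-0.1,-5,0,-1],[0,-0.1,-6.5,0,-1],[0,-0.1,-7.4,0,-1],[0,-0.1,-7.4,0,-1],[0,-0.1,-7.4,0,0.6],[0,-0.1,-7.4,0,1],[0,-0.1,-7.4,0,1]]]' 25
python3 -m creep '[[[0,0,0,0,1],[0,0,0,0,1]]]' 25
```

```text
t: 11.15
tcp_pos: [0.5573, -0.3982, 0.1541]
ee_rot: [[0.407, 0.914, 0.001], [0.914, -0.407, -0.001], [-0.0, 0.001, -1.0]]
ft_force: [-0.3, 0.1, 2.6]
grip_width: 0.0411
grip_force: 24.9
t: 11.4
tcp_pos: [0.5573, -0.3982, 0.154]
ee_rot: [[0.407, 0.914, 0.001], [0.914, -0.407, -0.001], [-0.0, 0.001, -1.0]]
ft_force: [-0.3, 0.4, 4.3]
grip_width: 0.0414
grip_force: 25.1
```

```bash
python3 -m creep '[[[0,0,1,0,1],[0,0,3,0,1],[0,0,6,0,1],[0,0,9,0,1],[0,0,9,0,1]]]'
python3 -m creep '[[[-4,2.7,0,0,1],[-9,6.1,0,0,1],[-14,9.5,0,0,1],[-18,12.2,0,0,1],[-20,13.6,0,0,1],[-20,13.6,-3,0,1],[-20,13.6,-6,0,1],[-20,13.6,-6,0,1]]]'
python3 - <<'E'
from m import *
robot_p=robot.read_state()['tcp_pos'];print(robot_p)
for n in ['wrist','scene','side']:
    cups(n,{'M':((.357,-.2625),.058,.028),'S':(robot_p[:2],robot_p[2]+.001,.021)})
c=cam('wrist');cv2.imwrite('pics/g.png',c['image'][:,:,::-1])
E
```

```text
t: 12.02
tcp_pos: [0.558, -0.3989, 0.2476]
ee_rot: [[0.407, 0.913, 0.005], [0.914, -0.407, -0.003], [-0.001, 0.006, -1.0]]
ft_force: [-0.2, 0.6, -0.2]
grip_width: 0.0409
grip_force: 25.4
t: 13.02
tcp_pos: [0.3557, -0.2613, 0.1819]
ee_rot: [[0.407, 0.913, -0.003], [0.913, -0.407, 0.002], [0.0, -0.004, -1.0]]
ft_force: [-0.6, 0.1, -0.1]
grip_width: 0.0413
grip_force: 25.6
[ 0.35567805 -0.26125907  0.18190215]
wrist M 477 [ 0.3569 -0.2625] 0.0011 ztop [0.058 0.06 ]
wrist S 2590 [ 0.3549 -0.2603] 0.0032 ztop [0.183 0.187]
scene M 108 [ 0.3561 -0.2625] 0.0013 ztop [0.058 0.061]
scene S 139 [ 0.3546 -0.2623] 0.0036 ztop [0.184 0.188]
side M 162 [ 0.3579 -0.2601] 0.0014 ztop [0.056 0.059]
side S 213 [ 0.3569 -0.2592] 0.0046 ztop [0.183 0.187]
```

View pics/g.png

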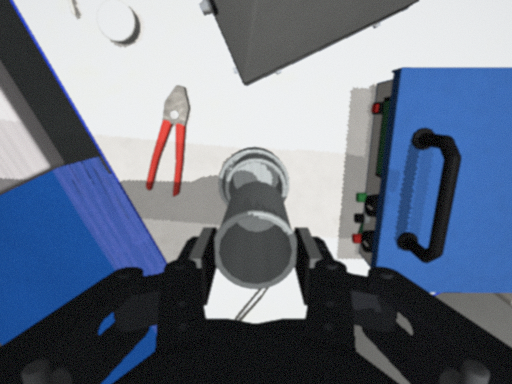

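The small cup is held at (255,245), centred over the nested pair at (253,180). Lowering it.

```bash
python3 -m creep '[[[0.05,-0.05,0,0,1],[0.05,-0.05,-3,0,1],[0.05,-0.05,-5,0,1],[0.05,-0.05,-6.5,0,1],[0.05,-0.05,-8,0,1],[0.05,-0.05,-9.3,0,1],[0.05,-0.05,-10.2,0,1],[0.05,-0.05,-10.2,0,1]]]'
```

```text
t: 14.22
tcp_pos: [0.3572, -0.2624, 0.0808]
ee_rot: [[0.407, 0.914, -0.001], [0.914, -0.407, 0.0], [-0.0, -0.001, -1.0]]
ft_force: [-0.2, -0.2, -0.8]
grip_width: 0.0409
grip_force: 25.6
```

```bash
python3 -m creep '[[[0,0,-0.3,0,1],[0,0,-0.3,0,1],[0,0,-0.3,0,0],[0,0,-0.3,0,-0.5],[0,0,-0.3,0,-1],[0,0,1,0,-1],[0,0,6,0,-1],[0,0,12,0,-1]]]'
python3 - <<'E'
from m import *
for n in ['wrist','scene','side']:
    cups(n,{'L':((.355,-.262),.038,.035),'M':((.357,-.2625),.058,.028),'S':((.357,-.2625),.078,.021)})
for n in ['scene','side','wrist']:
    c=cam(n); print(n,[(np.round(w(c,x['position']),4).tolist(),round(x['confidence'],2)) for x in robot.pinpoint(n,'handle_grip')[:2]])
    X=cloud(c).reshape(-1,3)
    e=np.array([.407,.914]);f=np.array([.914,-.407]);d=X[:,:2]-[.4805,-.3155]
    H=X[(abs(d@f)<.02)&(abs(d@e)<.03)&(X[:,2]>.112)&(X[:,2]<.132)]
    dd=H[:,:2]-[.4805,-.3155]
    print('bar across: ',np.round(np.percentile(dd@f,[2,50,98]),4),'z',np.round(np.percentile(H[:,2],[50,98]),4))
    H=X[(abs(d@f)<.02)&(abs(d@e)<.07)&(X[:,2]>.112)&(X[:,2]<.132)];print('along',np.round(np.percentile((H[:,:2]-[.4805,-.3155])@e,[1,99]),4))
print(robot.read_state()['tcp_pos'])
cv2.imwrite('pics/i.png',c['image'][:,:,::-1])
E
```

```text
t: 15.22
tcp_pos: [0.3568, -0.2622, 0.2031]
ee_rot: [[0.407, 0.913, -0.001], [0.913, -0.407, 0.0], [-0.0, -0.001, -1.0]]
ft_force: [1.8, -0.1, 0.2]
grip_width: 0.0856
grip_force: 0.0
wrist L 666 [ 0.3545 -0.2639] 0.0031 ztop [0.038 0.04 ]
wrist M 702 [ 0.357  -0.2622] 0.0042 ztop [0.059 0.062]
wrist S 591 [ 0.3576 -0.2627] 0.0011 ztop [0.078 0.08 ]
scene L 169 [ 0.3561 -0.2607] 0.0049 ztop [0.038 0.043]
scene M 165 [ 0.3565 -0.2618] 0.0051 ztop [0.058 0.063]
scene S 100 [ 0.357  -0.2626] 0.0015 ztop [0.077 0.081]
side L 251 [ 0.3576 -0.2653] 0.0042 ztop [0.037 0.043]
side M 257 [ 0.3581 -0.2607] 0.0056 ztop [0.057 0.063]
side S 136 [ 0.3587 -0.2604] 0.0014 ztop [0.076 0.079]
scene [([0.4786, -0.3145, 0.1168], 0.61)]
bar across:  [-0.0052 -0.0014  0.004 ] z [0.1271 0.13  ]
along [-0.0466  0.0461]
side [([0.4807, -0.3181, 0.119], 0.62), ([0.6289, -0.3769, 0.0803], 0.22)]
bar across:  [-0.0049 -0.0019  0.0037] z [0.1244 0.1281]
along [-0.0402  0.0519]
wrist [([0.4817, -0.3184, 0.1196], 0.59)]
bar across:  [-0.0051 -0.0023  0.0035] z [0.1267 0.1288]
along [-0.0451  0.0495]
[ 0.35697901 -0.26215572  0.20038611]
```

View pics/i.png

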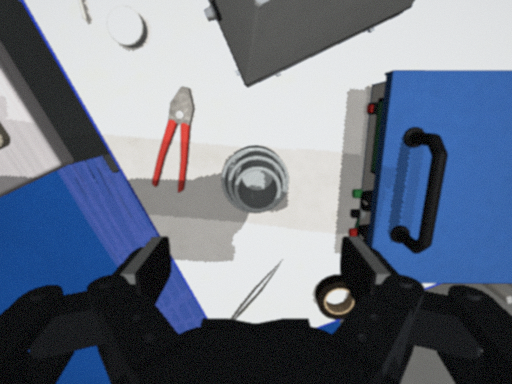

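All three are nested at (255,180), with rims at 38, 58 and 78 mm. Next is the handle bar at about (0.480,-0.314).

```bash
python3 -m creep '[[[4,-1.7,0,0,-1],[8,-3.4,0,0,-0.5],[11,-4.7,0,0,-0.5],[12.3,-5.2,0,0,-0.5],[12.3,-5.2,-2,0,-0.5],[12.3,-5.2,-5,0,-0.5],[12.3,-5.2,-7.3,0,-0.5],[12.3,-5.2,-8.3,0,-0.5]]]' 40
python3 -m creep '[[[0,0,0,0,-0.5],[0,0,0,0,0.5],[0,0,0,0,1],[0,0,0,0,1],[0,0,0,0,1],[0,0,0,0,1]]]' 40
python3 - <<'E'
from h import *
c=cam('side')
u=c['R']@np.array([.48,-.314,.12])+c['t'];u=u[:2]/u[2]*c['f']+[c['cx'],c['cy']];x,y=map(int,u);print(x,y)
cv2.imwrite('pics/j.png',cv2.resize(c['image'][y-55:y+55,x-70:x+70,::-1],None,fx=5,fy=5))
E
```

```text
t: 16.68
tcp_pos: [0.4792, -0.314, 0.1168]
ee_rot: [[0.407, 0.913, -0.002], [0.913, -0.407, 0.001], [0.0, -0.003, -1.0]]
ft_force: [-0.3, 1.0, -0.1]
grip_width: 0.0644
grip_force: 0.0
t: 17.42
tcp_pos: [0.4821, -0.3152, 0.1192]
ee_rot: [[0.407, 0.914, 0.004], [0.914, -0.407, -0.002], [-0.0, 0.004, -1.0]]
ft_force: [6.7, -4.0, -1.8]
grip_width: 0.0083
grip_force: 39.0
299 173
```

View pics/j.png

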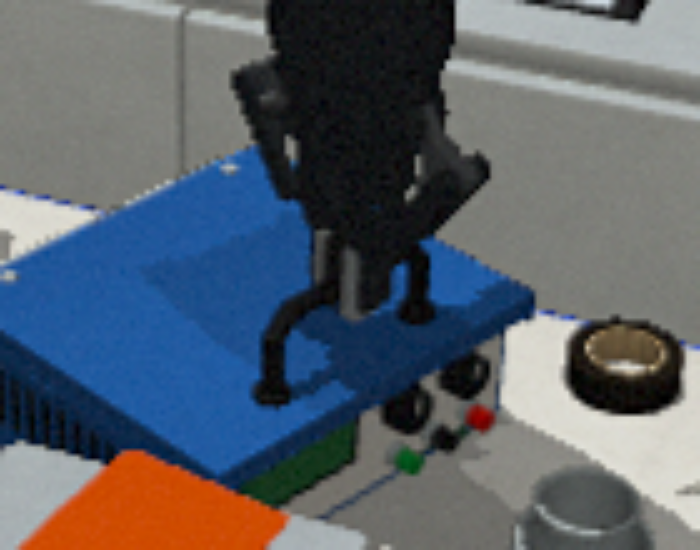

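The fingers hold the bar between the bow's legs at (350,290). Lifting along the arc about the hinge, worked out from the given geometry: 158 and 45 mm, direction (0.914,-0.407).

```bash
python3 -m creep '[[[0.23,-0.1,0.1,0,1],[0.64,-0.28,1.36,0,1],[1.16,-0.52,2.7,0,1],[1.78,-0.79,3.94,0,1],[2.5,-1.12,5.15,0,1],[3.32,-1.48,6.26,0,1],[4.22,-1.88,7.3,0,1],[4.22,-1.88,7.3,0,1]]]' 40
```

```text
t: 18.48
tcp_pos: [0.5213, -0.3327, 0.1939]
ee_rot: [[0.407, 0.913, -0.003], [0.913, -0.407, 0.002], [0.001, -0.004, -1.0]]
ft_force: [-17.8, 10.5, 14.5]
grip_width: 0.0085
grip_force: 40.1
```

```bash
python3 -m creep '[[[-0.18,0.08,0.22,0,1],[0.8,-0.36,1.18,0,1],[1.87,-0.83,2.05,0,1],[3.01,-1.34,2.81,0,1],[4.2,-1.87,3.47,0,1],[5.45,-2.43,4.0,0,1],[6.73,-3.0,4.44,0,1],[6.73,-3.0,4.44,0,1]]]' 40
python3 -m creep '[[[0,0,0,0,1],[0,0,0,0,1],[0,0,0,0,1],[0,0,0,0,1]]]' 40
cat > ang.py <<'E'
from m import *
f=np.array([.914,-.407]);h=np.array([.6265,-.3795]);p=robot.read_state()['tcp_pos']
print('tcp angle',np.degrees(np.arctan2(p[2]+.123-.1192-.078,(h-p[:2])@f))-15.9)
for n in ['side','scene']:
    c=cam(n); im=c['image'].astype(int);X=cloud(c)
    e=np.array([.407,.914]);d=X[...,:2]-h
    a=-(d@f);b=d@e
    blue=(im[...,2]>im[...,0]+50)
    m=blue&(X[...,2]>.1)&(abs(b)<.1)&(a>-.01)&(a<.19)
    P=np.c_[a[m],X[...,2][m]-.078]
    if len(P)>30:
        mu=np.median(P,0);u=np.linalg.svd(P-mu,full_matrices=0)[2][0];print(n,len(P),'plane angle',np.degrees(np.arctan2(u[1],u[0])),np.round(mu,3))
    r=robot.pinpoint(n,'handle_grip'); print([np.round(w(c,x['position']),3) for x in r[:1]])
    cv2.imwrite('pics/k_%s.png'%n,c['image'][:,:,::-1])
cups('scene',{'S':((.357,-.2625),.078,.021)})
E
python3 ang.py; python3 -c "
import cv2,numpy as np
cv2.imwrite('pics/k.png',cv2.resize(np.hstack([cv2.imread('pics/k_side.png')[50:350,150:450],cv2.imread('pics/k_scene.png')[100:400,190:490]]),(800,400)))"
```

```text
t: 19.48
tcp_pos: [0.5908, -0.3638, 0.2384]
ee_rot: [[0.407, 0.914, 0.002], [0.914, -0.407, -0.001], [-0.0, 0.002, -1.0]]
ft_force: [-6.1, 2.8, 8.6]
grip_width: 0.008
grip_force: 40.6
t: 19.98
tcp_pos: [0.5901, -0.3635, 0.2382]
ee_rot: [[0.407, 0.914, 0.002], [0.914, -0.407, -0.001], [-0.0, 0.002, -1.0]]
ft_force: [-5.6, 3.0, 8.5]
grip_width: 0.0083
grip_force: 40.5
tcp angle 60.476494952073175
side 873 plane angle -119.71377986632395 [0.082 0.137]
[array([ 0.591, -0.364,  0.233])]
scene 310 plane angle -125.82700092650836 [0.093 0.157]
[array([ 0.591, -0.363,  0.235])]
scene S 96 [ 0.3569 -0.2627] 0.0015 ztop [0.078 0.081]Traceback (most recent call last):
  File "<string>", line 3, in <module>
    cv2.imwrite('pics/k.png',cv2.resize(np.hstack([cv2.imread('pics/k_side.png')[50:350,150:450],cv2.imread('pics/k_scene.png')[100:400,190:490]]),(800,400)))
                                        ~~~~~~~~~^^^^^^^^^^^^^^^^^^^^^^^^^^^^^^^^^^^^^^^^^^^^^^^^^^^^^^^^^^^^^^^^^^^^^^^^^^^^^^^^^^^^^^^^^^^^^^^^^
    return _nx.concatenate(arrs, 1, dtype=dtype, casting=casting)
           ~~~~~~~~~~~~~~~^^^^^^^^^^^^^^^^^^^^^^^^^^^^^^^^^^^^^^^
ValueError: all the input array dimensions except for the concatenation axis must match exactly, but along dimension 0, the array at index 0 has size 300 and the array at index 1 has size 284
```

View pics/k_side.png

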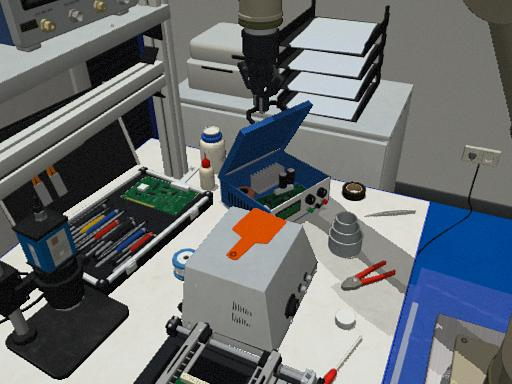

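```bash
python3 -m creep '[[[0,0,0,0,1],[0,0,0,0,1],[0,0,0,0,1],[0,0,0,0,1]]]' 40; python3 ang.py
```

```text
t: 20.72
tcp_pos: [0.5902, -0.3634, 0.2382]
ee_rot: [[0.407, 0.914, 0.002], [0.914, -0.407, -0.001], [-0.0, 0.002, -1.0]]
ft_force: [-6.0, 2.6, 7.7]
grip_width: 0.008
grip_force: 40.5
tcp angle 60.47481545448566
side 845 plane angle -119.47036715725105 [0.082 0.139]
[array([ 0.59 , -0.363,  0.237])]
scene 315 plane angle -126.29857020076534 [0.093 0.157]
[array([ 0.587, -0.363,  0.234])]
scene S 101 [ 0.3568 -0.2626] 0.0014 ztop [0.077 0.081]
```

The side view shows the cover open at (265,140), held by the gripper at (262,105). The nested cups stand at (346,235), and the bystanders are untouched. The angle is steady at about 60°, so I'm handing in.

```bash
python3 -c "
from station import robot
print(robot.hand_in())"
```

```text
the job is handed in; nothing more can be done
None
```

I handed the job in at about 21 s on the robot's clock: the cups are nested in size order in the large cup, which was not moved from its place, and the gripper is holding the cover by its handle at about 60°; the hand-in gave no verdict.

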